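Lever open the foyer valet box and present its tray level

ROBOT

A 6-joint arm with a two-finger parallel gripper is mounted at the origin on the work surface. World frame = base frame: x ahead of the robot, y to its left, z up, the work surface at z = 0. Lengths are in m, angles in rad, forces in N, time in s.
With the tool pointing down it reaches from about 0.3 to 0.875 m from the base axis. Payload 6.4 kg.
Tool frame: the origin (TCP) lies midway between the tips of the shut fingers; the grasp point (between the pads) lies 19 mm behind it; z points along the fingers, y is the line along which they close (so a half turn about z gives the same grasp; the last joint's range is limited). The gripper opens to 85 mm and grips with 20 to 120 N. Pads are 22 mm wide; open, the fingers measure 114 mm over their backs; the gripper's body (76 mm by 85 mm) begins 54 mm behind the grasp point. The pads swing forward as they close: fully open they stand 13 mm farther back than shut.
Start: joints at [1.069, 0.181, 1.607, -0, 1.354, -0.206], TCP at [0.168, 0.55, 0.231] pointing down, gripper open.
Joint ranges: [-2.99, 2.99], [-0.89, 2.07], [0.3, 2.58], [-1.14, 4.28], [0, 2.63], [-3.12, 3.12]. Speed limits (rad/s): [2.57, 2.57, 3.01, 3.14, 3.14, 3.14].

INTERFACE

Orientations are given as a unit quaternion [w, x, y, z].
In Python, from bench import status, camera, ctrl gives the robot as it stands. The module is installed in compiled form; this text tells all that it offers.
- The arm moves only by the shell command python3 -m handwheel 'ROWS'. ROWS is JSON, a list that holds one entry, the list of rows, each a list of 7 numbers: the opening, from -1 (shut) to 1 (fully open), then the shift along the tool's x, y, z in cm, then the turn, a rotation vector about the tool's x, y, z in degrees. A call has 1 to 10 rows; each row is the pose to reach, as a shift and turn from the pose commanded when the call began, along the tool's axes at that moment; what a row does not reach only later rows make up. A row lasts 1/8 s, in which the tool goes at most 62.5 mm and 10.7 degrees, less where a joint would pass 70% of its speed; a pose out of reach is approached as far as the arm can. A call with a gripper value outside its range is refused whole. The fingers move at their own pace and stop on an object; the grip force is fixed at half the most. Time passes only in rows, so rows that repeat a pose let the fingers close. It gives the time, the measured TCP pose, the force, the opening and the grip force at its end, in the units of the state.
- status.get_obs(): the state, without advancing time (a new reading comes with each control period).
- camera(name): name is "scene" or "side" or "wrist"; returns a dict with "frame" (420x560x3 uint8, blue, green, red), "depth" (420x560 float32, m along the optical axis (not along the pixel's ray), 0 where there is no reading), "fx", "fy", "cx", "cy" (pixels), "dist" ([k1, k2, p1, p2, k3] as OpenCV has them; the pictures are not rectified), "extrinsics" (4x4, takes a point from camera to world coordinates); the wrist camera has in their place "hand_eye" (4x4, takes a point from camera to tool coordinates, whose origin is the TCP and whose axes are the flange's). Camera axes: x right, y down, z forward; pixel columns grow to the right and rows downward; lengths in m; the calibration is good to about 2 mm. A picture is of the moment at which its call begins: read the wrist's pose just before it.
- ctrl.hand_in(): hands the job in; it is judged then, once.
The state is a dict: "time_s": time; "q": joint angles; "dq": joint speeds; "joint_efforts": joint torques, N m; "eef_pos": TCP position; "eef_rot": TCP orientation; "wrist_force": force on the tool from outside, world axes, zero at the start; "torque": the same for the moment, N m; "opening": opening from 0.0 (shut) to 1.0 (fully open); "grasp_force": force on a finger pad.
Only numpy, scipy, OpenCV 4.12 (cv2) and the standard library are available. Lean on these libraries where they do the work, as an engineer would, in place of code of your own. Each camera call takes 0.05 s, during which the arm holds its last target. There are 200 camera calls.

TASK

Lever up the knobless lid of the wooden valet box with the blade of the letter opener, pushing it until it stands open past upright, then lay the opener down flat on the granite slab. Take the aluminium tray by its centre tab, lift it straight out, always level, with the carabiner and the garage remote still lying in it, without disturbing the cat, the bowl or the sunglasses cases. Finish while still holding the tray, steady and level over the open box with about a hand's breadth (10 cm) of air between tray and rim: do not put it down or let go.

Things in the scene. Friction and masses are not known exactly. Their poses are not given: they have to be found in the camera images.
- slab: Fixed granite slab, 500 (x) x 1000 (y) x 12 mm, lying on the table; origin at the centre of its underside, top face at z = 0.012 m. Everything stands on it.
- valet_box: Wooden box fixed to the slab, 150 (its x) x 172 (its y) x 60 mm high, walls and floor 6 mm; origin at the centre of its underside, z up. The lid's hinge is along its +x rim; the front, where the lid juts out, is its -x side (towards the robot, turned by up to 0.3 rad).
- lid (a joint): Angle of the box's flat lid (8 mm thick, 166 x 176 mm, 120 g, no knob): 0 shut, 1.57 upright, stops at 2.2 leaning back away from the robot. The hinge is stiff (about 0.13 N m of friction) and stays at any angle; about 1.5 N at the front edge lifts it.
- lid_hinge (a point): Middle of the hinge axis, in the plane of the lid's underside (the box's rim, 60 mm above the box's underside); the axis runs along the box's y.
- lid_lip (a point): Middle of the lid's front edge on its underside, 164 mm from the hinge axis; moves with the lid. When shut the lid juts out 14 mm beyond the box's front wall, with free air below the lip, so a blade can be slid in under it.
- opener: Letter opener, 55 g, lying flat with its blade pointing away from the robot (+x of its frame). Blue handle from x = -75 to +18 mm, 18 mm wide (y), 20 mm high; steel blade from x = 18 to 105 mm, 14 mm wide, 3 mm thick, 10 mm above the underside (mid-thickness). Origin on the handle's underside 18 mm behind the blade's root, near the centre of mass: a good place to grip, across y. Starts at the left or the right of the box.
- opener_tip (a point): Tip of the blade, mid-thickness (105 mm ahead of the opener's origin, 10 mm above its underside).
- tray: Loose aluminium lift-out tray, 160 g, 128 (x) x 150 (y) x 18 mm high, floor and walls 3 mm, lying on the box's inner floor (6 mm above the box's underside) with about 5 mm play all round, aligned with the box. Origin at the centre of its underside, z up. Hidden from above until the lid is open.
- tray_tab (a point): Middle of the top of the tray's grip tab, a wooden plate 12 mm thick (tray x), 30 mm wide (tray y), standing up from the middle of the tray to 46 mm above the tray's underside; free floor in front of and behind it out to the tray's walls, 61 mm from the centre.
- carabiner: Steel carabiner, 77 x 38 x 9 mm, 60 g, lying loose in the tray's +y half; origin at the middle of its underside.
- remote: White plastic garage remote, 66 x 36 x 13 mm, 45 g, lying loose in the tray's -y half; origin at the middle of its underside.
- cat: White ceramic cat, 72 mm across, 110 mm tall, loose, on the other side of the box from the opener; origin at the centre of its underside.
- bowl: Round teak key bowl, 120 mm across, 45 mm high, loose, at the far left; origin at the centre of its underside.
- case_a: Shut aluminium sunglasses case, 158 x 62 x 40 mm, loose, at the far right; origin at the centre of its underside.
- case_b: A second case like it, lying on top of the first.
Not all that is in view belongs to the job. There is more than one size of the opener; the job needs the larger.

How it is judged:
On the way, in this order (a step that is already met when the one before it is completed fails the run):
1. the lid is being levered up (beyond 0.5 rad) with the opener touching it (value of joint lid above 0.5 rad and contact force between opener and valet_box above 0.1 N), for 0.05 s.
2. the lid stands open past upright (beyond 1.6 rad) (value of joint lid above 1.6 rad), for 0.2 s.
3. the opener lies on the slab again, let go (height (world z) of opener below 0.04 m and contact force between the fingers and opener below 0.1 N and linear speed of opener below 0.03 m/s), for 0.2 s.
4. the tray is lifted out of the box by the fingers, clear of the rim (height (world z) of tray above 0.112 m and contact force between the fingers and tray above 1 N), for 0.2 s.
At the end, for the whole second after the job is handed in: Fingers hold the tray still, underside 40 mm or more over the box rim (z > 0.112), within 80 mm sideways of the box centre, level to 0.1 rad, off the box; carabiner and remote lie still in it; lid beyond 1.4 rad; opener lies still on the slab, untouched by the robot (all of step 3 and all of step 4 and horizontal distance between tray and valet_box below 0.08 m and angle between tray's own z axis and vertical below 0.1 rad and linear speed of tray below 0.02 m/s and angular speed of tray below 0.15 rad/s and contact force between tray and valet_box below 0.05 N and value of joint lid above 1.4 rad and height (world z) of opener above 0.008 m and x of opener in the frame of slab between -0.25 and 0.25 m and y of opener in the frame of slab between -0.5 and 0.5 m and contact force between the arm and opener below 0.1 N and x of carabiner in the frame of tray between -0.06 and 0.06 m and y of carabiner in the frame of tray between -0.072 and 0.072 m and z of carabiner in the frame of tray between -0.002 and 0.016 m and linear speed of each of carabiner, remote below 0.03 m/s and x of remote in the frame of tray between -0.06 and 0.06 m and y of remote in the frame of tray between -0.072 and 0.072 m and z of remote in the frame of tray between -0.002 and 0.016 m); the arm keeps its last pose, push and grip.
It fails at once if the tray is tipped by more than 0.3 rad (angle between tray's own z axis and vertical above 0.3 rad).
It fails at once if the cat figurine is moved by more than 25 mm (distance of cat from where it was at the start of the episode above 0.025 m).
It fails at once if the key bowl is moved by more than 25 mm (distance of bowl from where it was at the start of the episode above 0.025 m).
It fails at once if the first sunglasses case is moved by more than 25 mm (distance of case_a from where it was at the start of the episode above 0.025 m).
It fails at once if the second sunglasses case is moved by more than 25 mm (distance of case_b from where it was at the start of the episode above 0.025 m).
It also fails if it takes over 72 s, if anything falls off the work surface, if the arm or the gripper's body presses on something with over 40 N, if the wrist force passes 120 N, or if a joint passes its speed limit or range.

## Working session

There is one attempt and no reset: what is moved stays moved. The work goes in short steps, Python scripts to look and compute and a shell command to move; the robot and the scene stay as the last step left them, time stands still between calls to the robot, and variables do not carry over. Pictures are saved under pics/ and viewed, at most 10 in all, crops included, and the job is handed in when it is done.

```bash
mkdir -p pics; cat > h.py <<'E'
import numpy as np, cv2
from scipy.spatial.transform import Rotation as R
from bench import status, camera, ctrl
def tool():
    o=status.get_obs(); q=np.array(o["eef_rot"]); T=np.eye(4)
    T[:3,:3]=R.from_quat(q[[1,2,3,0]]).as_matrix(); T[:3,3]=o["eef_pos"]; return T
def shot(name,file=None):
    T=tool(); c=camera(name)
    c["T"]=np.array(c["extrinsics"]) if name!="wrist" else T@np.array(c["hand_eye"])
    if file: cv2.imwrite(file,c["frame"])
    np.save("last_"+name+".npy",c,allow_pickle=True); return c
def load(name): return np.load("last_"+name+".npy",allow_pickle=True).item()
def rays(c,uv):
    K=np.array([[c["fx"],0,c["cx"]],[0,c["fy"],c["cy"]],[0,0,1.]])
    p=cv2.undistortPoints(np.array(uv,float).reshape(-1,1,2),K,np.array(c["dist"],float)).reshape(-1,2)
    return np.c_[p,np.ones(len(p))]
def at(c,uv):  # by depth
    r=rays(c,uv); d=np.array([np.median(c["depth"][int(v)-1:int(v)+2,int(u)-1:int(u)+2]) for u,v in uv])
    return (r*d[:,None])@c["T"][:3,:3].T+c["T"][:3,3]
def onz(c,uv,z): # intersect plane z
    r=rays(c,uv)@c["T"][:3,:3].T; o=c["T"][:3,3]
    return o+r*((z-o[2])/r[:,2])[:,None]
def cloud(c):
    h,w=c["depth"].shape; g=np.mgrid[:h,:w][::-1].reshape(2,-1).T
    d=c["depth"].reshape(-1,1); return ((rays(c,g)*d)@c["T"][:3,:3].T+c["T"][:3,3]).reshape(h,w,3)
def rel(p,rotvec_world=None,z=None):
    """shift in tool cm to world point p"""
    T=tool(); return T[:3,:3].T@(np.array(p)-T[:3,3])*100
E
python3 - <<'E'
from h import *
np.set_printoptions(precision=3,suppress=True)
a=shot("scene","pics/scene.png"); b=shot("side","pics/side.png")
print(a["T"],b["T"],tool(),a["fx"])
import numpy as np
w=shot("wrist"); print(np.array(w["hand_eye"]))
E
```

```text
[[ 0.332  0.749 -0.573  1.109]
 [ 0.943 -0.26   0.206 -0.257]
 [ 0.005 -0.609 -0.793  0.951]
 [ 0.     0.     0.     1.   ]] [[ 0.935 -0.24   0.261  0.221]
 [-0.354 -0.6    0.717 -0.751]
 [-0.016 -0.763 -0.646  0.693]
 [ 0.     0.     0.     1.   ]] [[-0.957  0.291 -0.001  0.167]
 [ 0.291  0.957 -0.001  0.55 ]
 [ 0.    -0.002 -1.     0.23 ]
 [ 0.     0.     0.     1.   ]] 420.6160285413429
[[-0.    -0.952 -0.307  0.078]
 [ 1.    -0.     0.    -0.   ]
 [-0.    -0.307  0.952 -0.142]
 [ 0.     0.     0.     1.   ]]
```

View pics/scene.png

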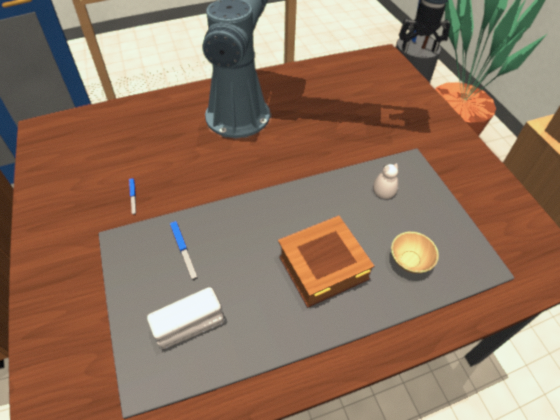

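View pics/side.png

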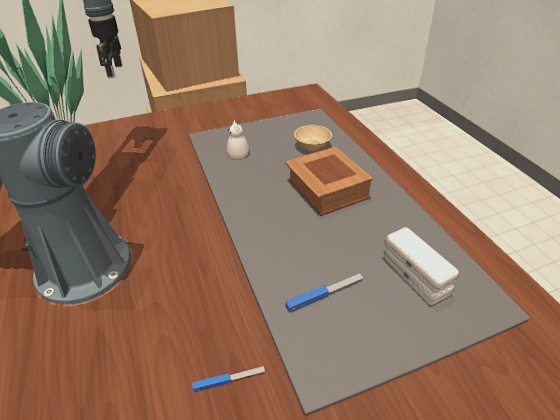

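The scene view shows two openers: a small one on the table at (132,195) and a larger one on the slab at (183,250). The one on the slab fits, as it is longer and everything in the job stands on the slab. I'll measure both and confirm it in a crop.

```bash
python3 - <<'E'
from h import *
np.set_printoptions(precision=3,suppress=True)
a=load("scene"); b=load("side")
S=a["frame"][160:330,100:420]; cv2.imwrite("pics/crop1.png",cv2.resize(S,None,fx=2.5,fy=2.5,interpolation=cv2.INTER_CUBIC))
for n,c in(("scene",a),("side",b)):
    P=cloud(c); hsv=cv2.cvtColor(c["frame"],cv2.COLOR_BGR2HSV)
    blue=(hsv[...,0]>100)&(hsv[...,0]<125)&(hsv[...,1]>150)&(P[...,2]>0.005)&(P[...,2]<.06)&(P[...,0]>.1)&(P[...,0]<.9)
    k,l,s,ce=cv2.connectedComponentsWithStats(blue.astype(np.uint8))
    for i in range(1,k):
        if s[i,4]>30:
            Q=P[l==i]; Q=Q[Q[:,2]>np.percentile(Q[:,2],30)]; m=Q.mean(0); u,sv,vt=np.linalg.svd(Q[:,:2]-m[:2]); t=(Q[:,:2]-m[:2])@vt[0]
            print(n,"blue",s[i],m,vt[0],np.ptp(t),np.percentile(Q[:,2],90))
    # lid top: points z near .08
    m=(abs(P[...,2]-.080)<.005)&(P[...,0]>.3)&(P[...,0]<.85)&(abs(P[...,1])<.3)
    k,l,s,ce=cv2.connectedComponentsWithStats(m.astype(np.uint8)); i=1+np.argmax(s[1:,4]) 
    Q=P[l==i]; print(n,"lid",s[i],Q.mean(0),cv2.minAreaRect((Q[:,:2]*1000).astype(np.float32)))
    # objects above slab
    m=(P[...,2]>.03)&(P[...,2]<.3)&(P[...,0]>.25)&(P[...,0]<1)&(abs(P[...,1])<.6)
    k,l,s,ce=cv2.connectedComponentsWithStats(m.astype(np.uint8))
    for i in range(1,k):
        if s[i,4]>80: Q=P[l==i]; print(n,s[i],Q.min(0),Q.max(0))
print(at(a,[(183,251),(195,276),(132,182),(133,212)]))
E
```

```text
scene blue [130 179   5  17  66] [ 0.221 -0.39   0.013] [ 0.997 -0.073] 0.061008182185570956 0.01483635241810971
scene blue [171 222  15  28 181] [ 0.448 -0.293  0.032] [0.997 0.081] 0.09064439820660962 0.034270931647368996
scene lid [ 278  216   97   80 4281] [0.654 0.034 0.079] ((649.48095703125, 36.1776123046875), (168.4139862060547, 178.34896850585938), 6.274143695831299)
scene [374 163  24  33 563] [0.448 0.272 0.03 ] [0.51  0.335 0.12 ]
scene [ 278  216   97   87 4962] [ 0.56  -0.061  0.03 ] [0.744 0.133 0.086]
scene [171 221  16  28 151] [ 0.4   -0.304  0.03 ] [ 0.493 -0.28   0.036]
scene [391 232  48  42 817] [0.649 0.2   0.03 ] [0.767 0.321 0.059]
scene [ 147  287   78   62 2661] [ 0.65 -0.4   0.03] [ 0.735 -0.238  0.096]
side blue [193 374  37  17 263] [ 0.218 -0.39   0.015] [-0.997  0.083] 0.06363475562034858 0.016290762823039064
side lid [ 285  147   87   51 2434] [0.645 0.029 0.081] ((649.6047973632812, 37.23898696899414), (169.45205688476562, 179.42811584472656), 5.841671943664551)
side [226 120  23  36 515] [0.439 0.271 0.03 ] [0.509 0.324 0.124]
side [294 125  38  25 551] [0.649 0.198 0.03 ] [0.768 0.32  0.06 ]
side [ 285  147   87   63 3306] [ 0.558 -0.059  0.03 ] [0.737 0.132 0.085]
side [ 383  227   76   75 3023] [ 0.647 -0.401  0.03 ] [ 0.732 -0.24   0.096]
side [286 285  43  23 333] [ 0.4   -0.306  0.03 ] [ 0.492 -0.28   0.037]
[[ 0.496 -0.29   0.023]
 [ 0.577 -0.277  0.023]
 [ 0.202 -0.387  0.012]
 [ 0.31  -0.4    0.006]]
```

View pics/crop1.png

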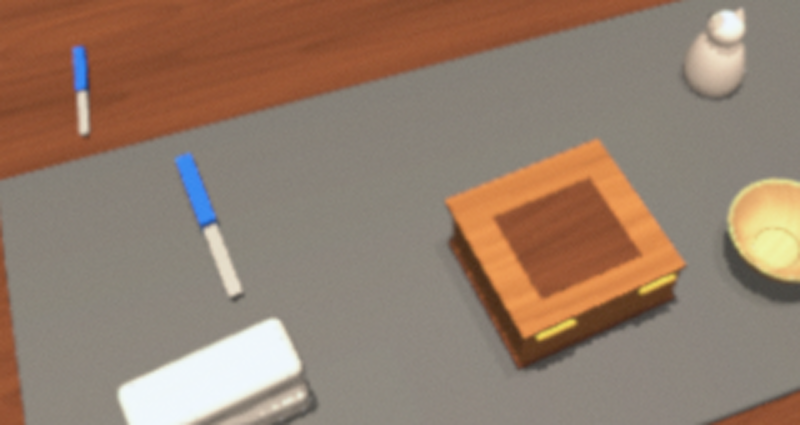

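The crop confirms it: the slab opener, handle (184,157)–(210,222) and blade tip (236,295) in the crop, has a ~91 mm handle. The table one at (80,90) has a ~61 mm handle, so it is the decoy. I'm moving to hover above the larger one.

```bash
python3 -m handwheel '[[[0,-53,-71,5,0,0,-22.5],[0,-53,-71,5,0,0,-22.5],[0,-53,-71,5,0,0,-22.5],[0,-53,-71,5,0,0,-22.5],[0,-53,-71,5,0,0,-22.5],[0,-53,-71,5,0,0,-22.5],[0,-53,-71,5,0,0,-22.5],[0,-53,-71,5,0,0,-22.5],[0,-53,-71,5,0,0,-22.5],[0,-53,-71,5,0,0,-22.5]]]'
python3 - <<'E'
from h import *
np.set_printoptions(precision=4,suppress=True)
print(tool(), rel([.44,-.293,.17]))
E
```

```text
time_s: 1.4
eef_pos: [0.3778, -0.0349, 0.1965]
eef_rot: [0.001, -0.048, 0.999, -0.0]
wrist_force: [2.4, 0.9, -0.1]
opening: 0.5
grasp_force: 0.0
[[-0.9954 -0.096   0.0013  0.3778]
 [-0.096   0.9954 -0.0002 -0.0349]
 [-0.0012 -0.0003 -1.      0.1965]
 [ 0.      0.      0.      1.    ]] [ -3.7133 -26.2843   2.6676]
```

```bash
python3 -m handwheel '[[[0,-4,-26,2.5,0,0,0],[0,-4,-26,2.5,0,0,0],[0,-4,-26,2.5,0,0,0],[0,-4,-26,2.5,0,0,0],[0,-4,-26,2.5,0,0,0],[0,-4,-26,2.5,0,0,0],[0,-4,-26,2.5,0,0,0]]]'
python3 - <<'E'
from h import *
np.set_printoptions(precision=4,suppress=True)
c=shot("wrist","pics/w1.png"); print(tool())
P=cloud(c); hsv=cv2.cvtColor(c["frame"],cv2.COLOR_BGR2HSV)
blue=(hsv[...,0]>100)&(hsv[...,0]<125)&(hsv[...,1]>150)&(P[...,2]>.026)&(P[...,2]<.05)
k,l,s,ce=cv2.connectedComponentsWithStats(blue.astype(np.uint8)); i=1+np.argmax(s[1:,4]); Q=P[l==i]; print(s[i],Q.mean(0),cv2.minAreaRect((Q[:,:2]*1000).astype(np.float32)))
m=(P[...,2]>.017)&(P[...,2]<.06)&(abs(P[...,1]+.285)<.05)&(P[...,0]<.64)&(P[...,0]>.38); Q=P[m]
for lo in np.arange(.39,.62,.02):
    q=Q[(Q[:,0]>=lo)&(Q[:,0]<lo+.02)]
    if len(q): print(round(lo,3),len(q),np.median(q,0),q[:,1].min(),q[:,1].max(),q[:,0].max())
E
```

```text
time_s: 2.28
eef_pos: [0.4422, -0.2861, 0.1713]
eef_rot: [-0.0, -0.049, 0.999, 0.0]
wrist_force: [0.3, -0.0, 0.1]
opening: 0.505
grasp_force: 0.0
[[-0.9952 -0.0983 -0.0002  0.4423]
 [-0.0983  0.9952  0.0004 -0.286 ]
 [ 0.0001  0.0004 -1.      0.1715]
 [ 0.      0.      0.      1.    ]]
[ 262  153   19   92 1176] [ 0.4521 -0.2902  0.0318] ((444.3869934082031, -291.0252685546875), (90.56262969970703, 17.08428382873535), 5.643719673156738)
0.39 248 [ 0.4041 -0.2945  0.0316] -0.3035806207767993 -0.2859286762030851 0.4099773759456813
0.41 399 [ 0.42   -0.2934  0.0318] -0.3027779258824722 -0.2839137328791777 0.4299126049464598
0.43 384 [ 0.4399 -0.2915  0.0318] -0.3011226205348587 -0.2818978492892983 0.4498935403459879
0.45 353 [ 0.4598 -0.2894  0.0319] -0.29944813579411045 -0.2798603973874322 0.46999632333751395
0.47 330 [ 0.48   -0.2873  0.0318] -0.2967215593972282 -0.277939642524732 0.4898265552173373
0.49 196 [ 0.5014 -0.2858  0.0236] -0.295098390281779 -0.27844454760485055 0.509903715343266
0.51 218 [ 0.5197 -0.2841  0.0235] -0.29156714110383053 -0.27692485617982016 0.5298384083161111
0.53 206 [ 0.5395 -0.2822  0.0236] -0.2898341824449092 -0.2749794152028095 0.5499319185719718
0.55 187 [ 0.5601 -0.28    0.0235] -0.28694524564593826 -0.2729845587018758 0.569986702225411
0.57 76 [ 0.5744 -0.2791  0.0234] -0.28522945387030263 -0.2721524154297541 0.5794980182347053
```

View pics/w1.png

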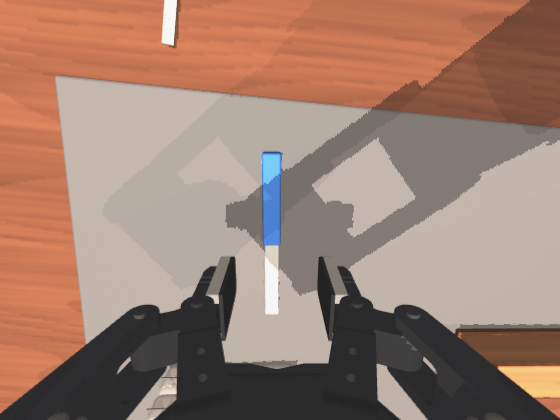

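The wrist picture shows the opener lying between the fingers, handle (272,152)–(272,245) and tip (272,313), and its yaw matches the tool. I'll go down and grip at its origin.

```bash
python3 -m handwheel '[[[0,-3.1,-0.5,6,0,0,0],[0,-3.1,-0.5,10,0,0,0],[0,-3.1,-0.5,13,0,0,0],[0,-3.1,-0.5,15.6,0,0,0],[0,-3.1,-0.5,15.6,0,0,0],[0,-3.1,-0.5,15.6,0,0,0]]]'
python3 -m handwheel '[[[-1,0,0,0,0,0,0],[-1,0,0,0,0,0,0],[-1,0,0,0,0,0,0],[-1,0,0,0,0,0,0],[-1,0,0,0,0,0,0]]]'
```

```text
time_s: 3.08
eef_pos: [0.4745, -0.2895, 0.0168]
eef_rot: [0.001, -0.049, 0.999, -0.001]
wrist_force: [-0.8, 0.3, -0.2]
opening: 0.5
grasp_force: 0.0
time_s: 3.7
eef_pos: [0.4748, -0.2905, 0.0172]
eef_rot: [0.001, -0.048, 0.999, -0.001]
wrist_force: [-1.1, 1.5, 6.4]
opening: 0.194
grasp_force: 60.0
```

```bash
python3 -m handwheel '[[[-1,0,0,-2,0,0,0],[-1,0,0,-4.2,0,0,0],[-1,0.7,8,-4.2,0,0,0],[-1,0.7,31,-4.2,0,0,0],[-1,0.7,31,-4.2,0,0,0],[-1,0.7,31,-4.2,0,0,0],[-1,0.7,31,-4.2,0,0,0],[-1,0.7,31,-4.2,0,0,0],[-1,0.7,31,-4.2,0,0,0]]]'
python3 - <<'E'
from h import *
np.set_printoptions(precision=4,suppress=True)
c=shot("wrist"); T=tool(); print(T)
P=cloud(c); X=P.reshape(-1,3)
Lc=(X-T[:3,3])@T[:3,:3]   # tool coords
m=(abs(Lc[:,1])<.012)&(Lc[:,0]<-.03)&(Lc[:,0]>-.15)&(Lc[:,2]>-.03)&(Lc[:,2]<.02)
q=X[m]; ql=Lc[m]
for lo in np.arange(-.15,-.03,.02):
    k=(ql[:,0]>=lo)&(ql[:,0]<lo+.02)
    if k.sum(): print(round(lo,2),k.sum(),np.median(q[k],0),np.median(ql[k],0))
s=shot("side"); f=s["frame"][120:320,200:420]; cv2.imwrite("pics/s2.png",cv2.resize(f,None,fx=3.5,fy=2.9,interpolation=cv2.INTER_CUBIC))
P=cloud(s); m=(abs(P[...,2]-.080)<.004)&(P[...,0]>.5)&(P[...,0]<.85)&(abs(P[...,1])<.2)
k,l,st,ce=cv2.connectedComponentsWithStats(m.astype(np.uint8)); i=1+np.argmax(st[1:,4]); Q=P[l==i]; print(np.median(Q[:,2]))
E
```

```text
time_s: 4.82
eef_pos: [0.4374, 0.018, 0.0579]
eef_rot: [0.001, -0.049, 0.999, -0.0]
wrist_force: [1.0, -0.3, -0.4]
opening: 0.193
grasp_force: 59.2
[[-0.9954 -0.0963  0.0014  0.4376]
 [-0.0963  0.9954 -0.0006  0.0173]
 [-0.0013 -0.0008 -1.      0.0579]
 [ 0.      0.      0.      1.    ]]
-0.07 303 [0.4914 0.023  0.0641] [-0.0543  0.0003 -0.0061]
-0.05 765 [0.477  0.0217 0.0641] [-0.0398  0.0003 -0.0062]
0.08109866871498872
```

View pics/s2.png

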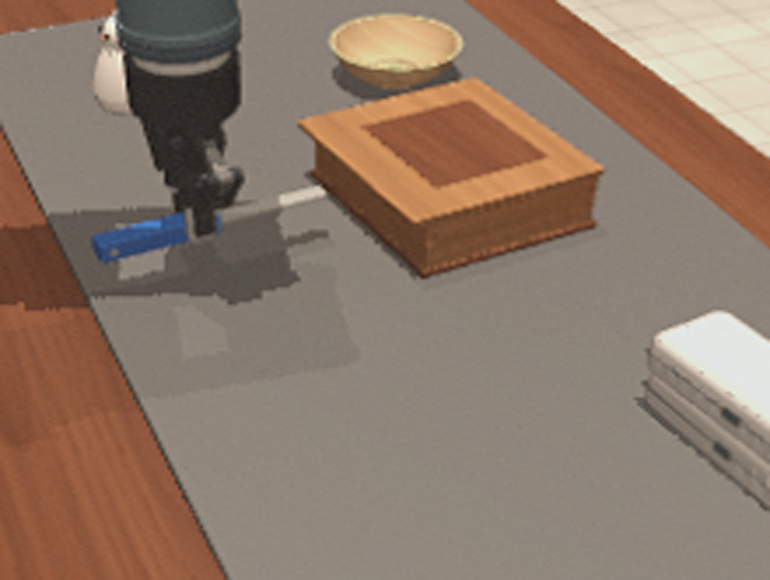

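The blade is level, pointing just under the front lip (lip mid ~ (360,172) in the crop). I'll insert it and start levering.

```bash
python3 -m handwheel '[[[-1,-2,0,0,0,0,0],[-1,-3.4,0,0,0,0,0],[-1,-3.4,0,0,0,0,0],[-1,-3.5,0,-1,0,0,0],[-1,-3.7,0,-2.3,0,0,0],[-1,-4,0,-3.8,0,0,0],[-1,-4.6,0,-5.2,0,0,0],[-1,-5.2,0,-6.5,0,0,0],[-1,-5.2,0,-6.5,0,0,0]]]'
python3 - <<'E'
from h import *
np.set_printoptions(precision=4,suppress=True)
print(tool())
s=shot("side"); f=s["frame"][70:270,200:420]; cv2.imwrite("pics/s3.png",cv2.resize(f,None,fx=3.5,fy=2.9,interpolation=cv2.INTER_CUBIC))
E
```

```text
time_s: 6.05
eef_pos: [0.4905, 0.0231, 0.1242]
eef_rot: [0.002, -0.049, 0.999, -0.0]
wrist_force: [0.0, 0.7, -0.8]
opening: 0.196
grasp_force: 59.1
[[-0.9953 -0.097   0.0041  0.4905]
 [-0.097   0.9953 -0.0007  0.0231]
 [-0.004  -0.0011 -1.      0.1242]
 [ 0.      0.      0.      1.    ]]
```

View pics/s3.png

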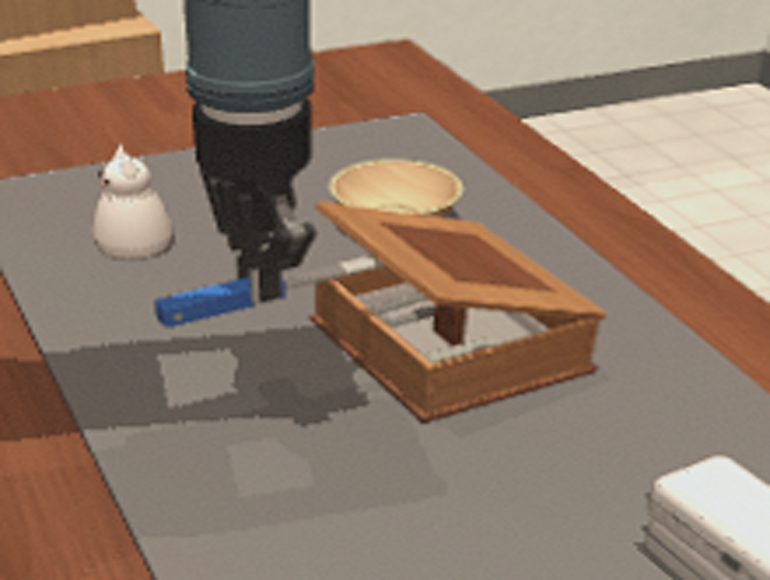

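The lid is up on the blade at about 0.4 rad, and the tab shows at (450,322) in the crop. I'll keep going along the arc.

```bash
python3 -m handwheel '[[[-1,-0.9,0,-1.3,0,0,0],[-1,-1.9,0,-2.4,0,0,0],[-1,-3,0,-3.4,0,0,0],[-1,-4.1,0,-4.2,0,0,0],[-1,-5.4,0,-4.9,0,0,0],[-1,-6.6,0,-5.4,0,0,0],[-1,-7.9,0,-5.7,0,0,0],[-1,-9.1,0,-6,0,0,0],[-1,-10.4,0,-6.1,0,0,0],[-1,-11.7,0,-6.1,0,0,0]]]'
python3 -m handwheel '[[[-1,-1.2,0,0.1,0,0,0],[-1,-2.3,0,0.3,0,0,0],[-1,-3.4,0,0.7,0,0,0],[-1,-4.5,0,1.1,0,0,0],[-1,-5.2,0,1.5,0,0,0],[-1,-5.9,0,2,0,0,0],[-1,-5.9,0,2,0,0,0],[-1,-5.9,0,2,0,0,0],[-1,-5.9,0,2,0,0,0]]]'
python3 - <<'E'
from h import *
np.set_printoptions(precision=4,suppress=True)
print(tool())
s=shot("side"); f=s["frame"][40:240,200:420]; cv2.imwrite("pics/s4.png",cv2.resize(f,None,fx=3.5,fy=2.9,interpolation=cv2.INTER_CUBIC))
E
```

```text
time_s: 7.35
eef_pos: [0.606, 0.0347, 0.1834]
eef_rot: [0.0, -0.048, 0.999, -0.0]
wrist_force: [-1.5, -0.1, 1.2]
opening: 0.193
grasp_force: 59.2
time_s: 8.48
eef_pos: [0.6637, 0.0403, 0.1636]
eef_rot: [0.0, -0.048, 0.999, -0.0]
wrist_force: [-0.7, 0.3, -0.3]
opening: 0.193
grasp_force: 59.1
[[-0.9953 -0.0968  0.0002  0.6637]
 [-0.0968  0.9953 -0.      0.0403]
 [-0.0002 -0.0001 -1.      0.1636]
 [ 0.      0.      0.      1.    ]]
```

View pics/s4.png

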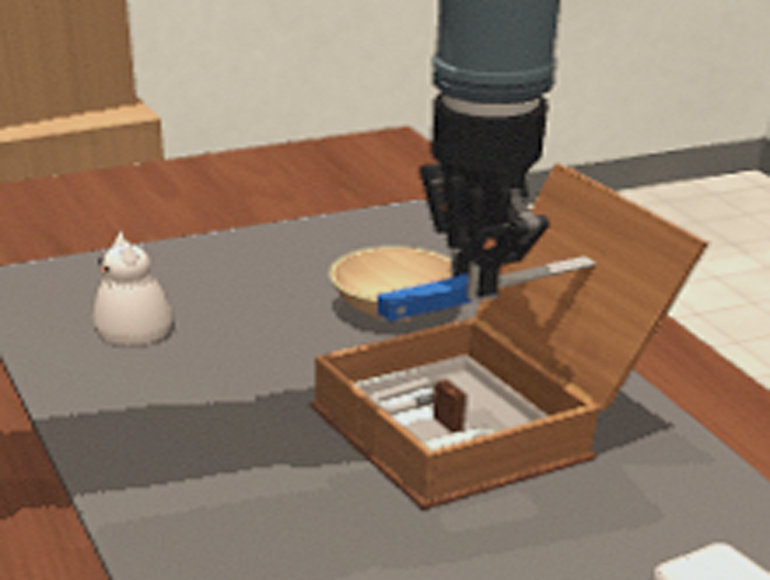

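The lid stands well past upright, at about 1.9 rad. Next I back off and lay the opener down on free slab.

```bash
python3 -m handwheel '[[[-1,6,0,0,0,0,0],[-1,12,0,0,0,0,0],[-1,18,-2,0,0,0,0],[-1,22.8,-6,0,0,0,0],[-1,22.8,-12,2,0,0,0],[-1,22.8,-18,5,0,0,0],[-1,22.8,-23.9,8,0,0,0],[-1,22.8,-23.9,11,0,0,0],[-1,22.8,-23.9,13,0,0,0],[-1,22.8,-23.9,13.6,0,0,0]]]'
python3 -m handwheel '[[[-1,0,0,0.4,0,0,0],[-1,0,0,0.8,0,0,0],[-1,0,0,0.8,0,0,0],[-1,0,0,0.8,0,0,0]]]'
python3 - <<'E'
from h import *
np.set_printoptions(precision=4,suppress=True)
print(tool()); c=shot("scene"); P=cloud(c)
m=(P[...,0]>.55)&(P[...,0]<.95)&(P[...,1]>-.1)&(P[...,1]<.18)&(P[...,2]>.10)
Q=P[m]; u,s,vt=np.linalg.svd(Q-Q.mean(0),full_matrices=False); print("lid",vt[2],Q.mean(0),Q.max(0))
# tab and contents
m=(abs(P[...,0]-.656)<.07)&(abs(P[...,1]-.037)<.08)&(P[...,2]<.068)&(P[...,2]>.01)
Q=P[m]; T=Q[(Q[:,2]>.055)&(abs(Q[:,0]-.656)<.03)&(abs(Q[:,1]-.037)<.03)]; print("tab",len(T),np.median(T,0),T.min(0),T.max(0))
E
```

```text
time_s: 9.78
eef_pos: [0.459, -0.2193, 0.0263]
eef_rot: [-0.001, -0.048, 0.999, 0.001]
wrist_force: [1.1, 0.1, 0.1]
opening: 0.19
grasp_force: 59.2
time_s: 10.28
eef_pos: [0.4603, -0.2198, 0.0199]
eef_rot: [0.0, -0.049, 0.999, -0.0]
wrist_force: [0.2, -0.4, -0.9]
opening: 0.198
grasp_force: 59.2
[[-0.9953 -0.097   0.0007  0.4603]
 [-0.097   0.9953 -0.0006 -0.2198]
 [-0.0007 -0.0007 -1.      0.0199]
 [ 0.      0.      0.      1.    ]]
lid [ 0.9022  0.1025 -0.4189] [0.7874 0.0371 0.1982] [0.8083 0.1398 0.2244]
tab 72 [0.6547 0.0357 0.0621] [0.6453 0.0215 0.0551] [0.6612 0.0517 0.0664]
```

```bash
python3 -m handwheel '[[[-1,0,0,0.15,0,0,0],[-1,0,0,0.25,0,0,0],[-1,0,0,0.25,0,0,0],[-0.3,0,0,0.25,0,0,0],[-0.2,0,0,0.25,0,0,0],[-0.2,0,0,0.25,0,0,0],[-0.2,0,0,0.25,0,0,0],[-0.2,0,0,0.25,0,0,0],[-0.2,0,0,-2,0,0,0],[-0.2,0,0,-7,0,0,0]]]'
python3 -m handwheel '[[[-0.2,0,0,-9,0,0,0],[-0.2,0,0,-15,0,0,0],[-0.2,0,0,-15,0,0,0],[-0.2,0,0,-15,0,0,0]]]'
python3 - <<'E'
from h import *
np.set_printoptions(precision=4,suppress=True)
T=tool(); print(T); d=rel([.655,.037,.24]); print(d)
s=shot("side","pics/s5.png")
P=cloud(s); hsv=cv2.cvtColor(s["frame"],cv2.COLOR_BGR2HSV)
b=(hsv[...,0]>100)&(hsv[...,0]<125)&(hsv[...,1]>150)&(P[...,2]>.015)&(P[...,2]<.1)&(P[...,1]>-.35)
print(b.sum(),P[b].min(0),P[b].max(0))
E
```

```text
time_s: 11.58
eef_pos: [0.4582, -0.2183, 0.088]
eef_rot: [-0.002, -0.048, 0.999, 0.002]
wrist_force: [0.2, 0.0, -0.5]
opening: 0.401
grasp_force: 0.0
time_s: 12.08
eef_pos: [0.4611, -0.2205, 0.242]
eef_rot: [0.002, -0.048, 0.999, -0.002]
wrist_force: [-0.1, 0.3, -0.5]
opening: 0.398
grasp_force: 0.0
[[-0.9953 -0.0968  0.0042  0.4611]
 [-0.0968  0.9953 -0.0034 -0.2205]
 [-0.0039 -0.0038 -1.      0.242 ]
 [ 0.      0.      0.      1.    ]]
[-21.7938  23.7543   0.1933]
151 [ 0.385  -0.2363  0.0296] [ 0.475  -0.2148  0.035 ]
```

View pics/s5.png

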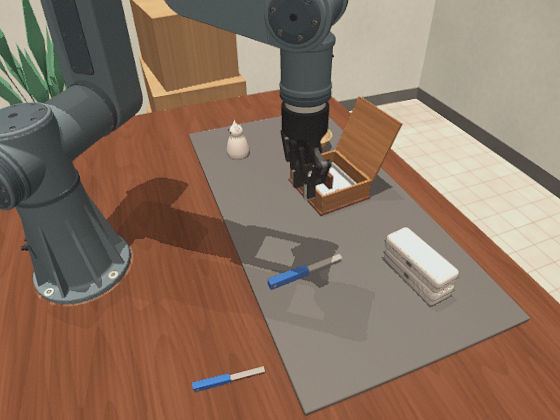

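The opener lies flat on the slab at (300,270), released. I'm checking joint 6 to choose which way to turn the tool.

```bash
python3 -c "
from h import *
print(np.round(status.get_obs()['q'],2))"
```

```text
[-0.68  0.03  1.76 -0.    1.36 -2.35]
```

```bash
python3 -m handwheel '[[[-0.2,-21.8,23.8,0,0,0,89.5],[-0.2,-21.8,23.8,0,0,0,89.5],[-0.2,-21.8,23.8,0,0,0,89.5],[-0.2,-21.8,23.8,0,0,0,89.5],[-0.2,-21.8,23.8,0,0,0,89.5],[-0.2,-21.8,23.8,0,0,0,89.5],[-0.2,-21.8,23.8,0,0,0,89.5],[-0.2,-21.8,23.8,0,0,0,89.5],[-0.2,-21.8,23.8,0,0,0,89.5],[-0.2,-21.8,23.8,0,0,0,89.5]]]'
python3 -m handwheel '[[[-0.2,0,0,0,0,0,0],[-0.2,0,0,0,0,0,0],[-0.2,0,0,0,0,0,0]]]'
python3 - <<'E'
from h import *
np.set_printoptions(precision=4,suppress=True)
c=shot("wrist","pics/w2.png"); T=tool(); print(T)
P=cloud(c); m=(abs(P[...,0]-.656)<.025)&(abs(P[...,1]-.037)<.03)&(P[...,2]>.058)&(P[...,2]<.072)
Q=P[m]; print(len(Q),np.median(Q,0)); print(cv2.minAreaRect((Q[:,:2]*1000).astype(np.float32)))
print(rel([*np.median(Q,0)[:2],.03]))
E
```

```text
time_s: 13.38
eef_pos: [0.6528, 0.0385, 0.2366]
eef_rot: [-0.002, 0.668, 0.744, -0.001]
wrist_force: [0.2, -0.2, -0.6]
opening: 0.397
grasp_force: 0.0
time_s: 13.75
eef_pos: [0.6539, 0.0383, 0.2393]
eef_rot: [-0.0, 0.669, 0.744, -0.0]
wrist_force: [-0.4, 0.2, 0.6]
opening: 0.403
grasp_force: 0.0
[[-0.1059  0.9944  0.0001  0.6539]
 [ 0.9944  0.1059  0.      0.0383]
 [-0.      0.0001 -1.      0.2394]
 [ 0.      0.      0.      1.    ]]
299 [0.6536 0.0406 0.0637]
((653.55224609375, 40.19886016845703), (10.938804626464844, 29.248775482177734), 6.123041152954102)
[ 0.2332 -0.0101 20.9429]
```

View pics/w2.png

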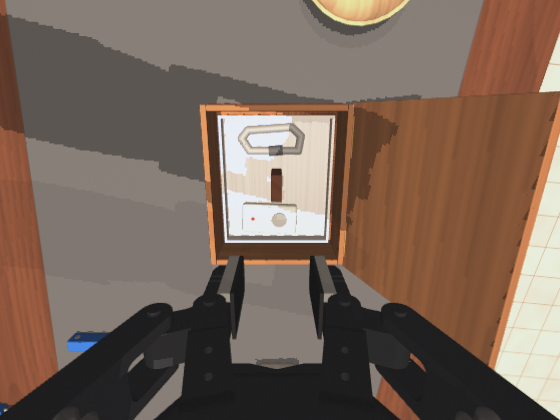

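The wrist picture shows the open box: the tab at (276,185) square to the fingers, the carabiner at (271,139) and the remote at (269,218), both clear of the finger lanes. I'll descend and grip the tab.

```bash
python3 -m handwheel '[[[-0.2,0.3,0,5,0,0,0],[-0.2,0.3,0,10,0,0,0],[-0.2,0.3,0,14,0,0,0],[-0.2,0.3,0,17,0,0,0],[-0.2,0.3,0,19,0,0,0],[-0.2,0.3,0,20.5,0,0,0],[-0.2,0.3,0,20.5,0,0,0],[-0.2,0.3,0,20.5,0,0,0]]]'
python3 -m handwheel '[[[-1,0,0,0,0,0,0],[-1,0,0,0,0,0,0],[-1,0,0,0,0,0,0],[-1,0,0,0,0,0,0],[-1,0,0,0,0,0,0]]]'
```

```text
time_s: 14.8
eef_pos: [0.6545, 0.0412, 0.0356]
eef_rot: [0.001, 0.669, 0.743, 0.001]
wrist_force: [0.6, -0.5, 0.4]
opening: 0.399
grasp_force: 0.0
time_s: 15.42
eef_pos: [0.6545, 0.0412, 0.0358]
eef_rot: [0.001, 0.669, 0.743, 0.001]
wrist_force: [-1.3, 0.3, 5.9]
opening: 0.131
grasp_force: 60.7
```

```bash
python3 -m handwheel '[[[-1,0,0,-0.2,0,0,0],[-1,0,0,-0.6,0,0,0],[-1,0,0,-1.2,0,0,0],[-1,0,0,-2,0,0,0],[-1,0,0,-3,0,0,0],[-1,0,0,-4.1,0,0,0],[-1,0,0,-5.2,0,0,0],[-1,0,0,-6.2,0,0,0],[-1,0,0,-7,0,0,0],[-1,0,0,-7.5,0,0,0]]]'
python3 -m handwheel '[[[-1,0,0,-0.5,0,0,0],[-1,0,0,-1.3,0,0,0],[-1,0,0,-2.4,0,0,0],[-1,0,0,-3.6,0,0,0],[-1,0,0,-4.8,0,0,0],[-1,0,0,-6,0,0,0],[-1,0,0,-7,0,0,0],[-1,0,0,-7.6,0,0,0],[-1,0,0,-7.9,0,0,0],[-1,0,0,-7.9,0,0,0]]]'
python3 -m handwheel '[[[-1,0,0,0,0,0,0],[-1,0,0,0,0,0,0],[-1,0,0,0,0,0,0],[-1,0,0,0,0,0,0],[-1,0,0,0,0,0,0],[-1,0,0,0,0,0,0]]]'
python3 - <<'E'
from h import *
np.set_printoptions(precision=4,suppress=True)
print(tool()); s=shot("side"); f=s["frame"][20:240,200:420]
cv2.imwrite("pics/s6.png",cv2.resize(f,None,fx=2.7,fy=2.7,interpolation=cv2.INTER_CUBIC))
P=cloud(shot("scene")); Q=P[(abs(P[...,0]-.655)<.075)&(abs(P[...,1]-.04)<.085)&(P[...,2]>.165)&(P[...,2]<.196)]
A=np.c_[Q[:,:2]-Q[:,:2].mean(0),np.ones(len(Q))]; print(len(Q),np.linalg.lstsq(A,Q[:,2],rcond=None)[0],Q.min(0),Q.max(0))
E
```

```text
time_s: 16.68
eef_pos: [0.6537, 0.0413, 0.11]
eef_rot: [0.0, 0.669, 0.743, 0.0]
wrist_force: [-0.2, 0.0, -3.2]
opening: 0.133
grasp_force: 59.3
time_s: 17.92
eef_pos: [0.6535, 0.0413, 0.1883]
eef_rot: [-0.0, 0.669, 0.743, -0.0]
wrist_force: [0.1, -0.2, -3.1]
opening: 0.128
grasp_force: 59.3
time_s: 18.68
eef_pos: [0.6536, 0.0413, 0.1884]
eef_rot: [0.0, 0.669, 0.743, 0.0]
wrist_force: [0.5, 0.0, -3.5]
opening: 0.126
grasp_force: 59.3
[[-0.1054  0.9944  0.0001  0.6536]
 [ 0.9944  0.1054  0.      0.0413]
 [ 0.      0.0001 -1.      0.1884]
 [ 0.      0.      0.      1.    ]]
2747 [ 0.0085 -0.0242  0.1778] [ 0.5897 -0.0446  0.1679] [0.7261 0.1207 0.1956]
```

View pics/s6.png

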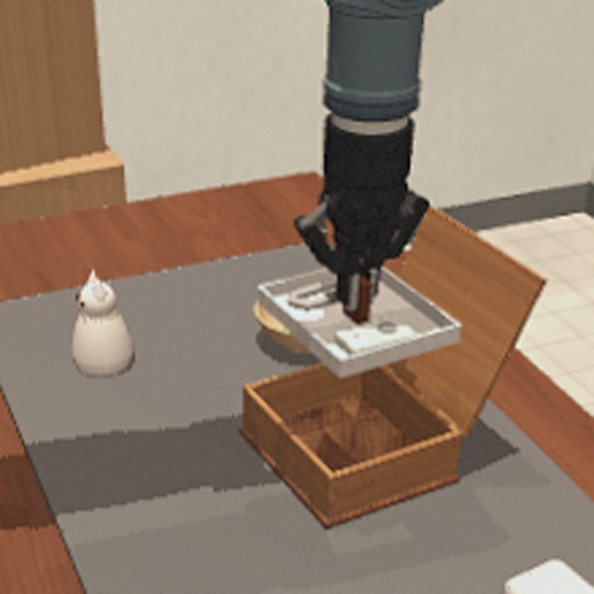

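The tray hangs level at about (360,320), ~10 cm over the rim, with the carabiner (315,297) and remote (372,335) in it. The lid is open and the opener is on the slab, so I'm handing in.

```bash
python3 -c "
from bench import ctrl
print(ctrl.hand_in())"
```

```text
the job is handed in; nothing more can be done
None
```

I handed in the job at about 19 s of robot time: the lid stands at about 2.0 rad, the opener lies flat on the slab, and the tray is held level about 10 cm above the rim with the carabiner and remote still in it. The hand-in returned no verdict, so the pass itself is unconfirmed.

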